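# Crimp a vial through the press guard

### The job

Push the vial carriage fully home under the crimping head, then reach down through the window of the guard and press the lever all the way down, and come away leaving the carriage home and the lever down. Touch the press with the fingers only: do not touch the guard with any part of the robot, do not lift or tip the vial in the carriage, and leave the other glassware, the spare vials and the cap tin where they stand.

Things in the scene. Friction and masses are not known exactly. Their poses are not given: they have to be found in the camera images.
- press: The vial crimping press, a grey machine fixed to the bench. Origin on the bench surface under its base; x points from its front (robot side) to its rear, y to its left, z up. Base plate 20 mm thick, x -170 to +120, y -150 to +150 mm. At the rear a linkage housing (x 60 to 110, y -115 to +55, z to 75 mm) and the lever's pivot cheeks (x 47 to 77, y -108 to -62, z to 110 mm).
- crimp_head (a point): Centre of the lower edge of the crimping head (32 mm across) on the press's axis x 0, y 75 mm: z 124 mm with the lever raised; it goes down 26 mm with the lever. It hangs from an overhang (x -16 to +28, y 56 to 142, z 175 to 205 mm) on a column at the left edge (x -16 to +28, y 116 to 142 mm).
- carriage (a joint): Slide of the aluminium vial carriage, in m: 0 as it starts, drawn out towards the robot; 0.05 fully home against its stop with the vial under the crimping head. It moves along the press's +x. Friction about 2.5 N; it stays where it is left.
- push_plate (a point): Point on the front face (it looks along the press's -x) of the carriage's upright push plate, on its centre line, 20 mm below its top edge. The plate is 60 mm wide (y), 8 mm thick, its top at z 82 mm above the bench. Behind it, 98 mm along +x, stands the vial. Axes as the press.
- nest (a point): Centre of the floor of the round nest on the carriage in which the vial stands, at z 32 mm; the nest's ring is 36 mm across and 16 mm high, with 2 mm play round the vial. Axes as the press.
- vial_mid (a point): The centre of the vial in the nest: a loose glass vial, 23 mm across and 72 mm high, aluminium cap up, 30 g. This point is 36 mm above its foot; z is its axis.
- guard: The guard over the lever, fixed to the press, origin and axes as the press. A steel frame lies level with its top face at z 125 mm, 12 mm wide and 10 mm thick round the window, on four corner posts, with clear panels on the front and both sides: in all x -112 to +12, y -142 to -28 mm. No part of it may be touched.
- window (a point): Centre of the guard's window, level with the top face of the frame (z 125 mm). The clear opening is 100 mm along x and 90 mm along y and is entered from above. Axes as the press.
- lever (a joint): Hinge of the lever, in rad: 0 fully raised, 0.24 fully down against its stop. It starts between 0 and 0.06. It turns about an axis along the press's y at x 60, z 95 mm. Friction takes about 5 N on the pad; it stays where it is left.
- lever_pad (a point): Centre of the top face of the black pad at the lever's front end, below the middle of the window: pad 40 mm (x) by 30 mm (y), 110 mm ahead of the hinge. With the lever raised it is at z about 114 mm, fully down about 88 mm, moving almost straight down. Its axes are the press's, turned with the lever.
- spare_a_mid (a point): Centre of a spare vial like the first, standing on the front of the base plate (top at z 92 mm). Leave alone.
- spare_b_mid (a point): Centre of the other spare vial, standing on the front of the base plate (top at z 92 mm). Leave alone.
- cap_tin: Small steel tin, 40 mm across and 32 mm high, on the base plate between carriage and guard; origin at its foot. Leave alone.
- beaker: Glass beaker, 68 mm across, 90 mm high; origin at its foot. Leave alone.
- flask: Conical glass flask, 84 mm across, 142 mm high; origin at its foot. Leave alone.
- cylinder: Glass measuring cylinder, foot 60 mm across, 188 mm high; origin at its foot. Leave alone.
- wash_bottle: White plastic wash bottle, 66 mm across, its thin spout up to 198 mm high; origin at its foot. Leave alone.

How it is judged:
By the outcome, as a careful person would: the job done as asked, in the order asked, and still so for the second after the job is handed in, with the robot touching nothing.
It also fails if it takes over 51 s, if anything falls off the work surface, if the arm or the gripper's body presses on something with over 40 N, if the wrist force passes 120 N, or if a joint passes its speed limit or range.

### The arm

A 7-joint arm with a two-finger parallel gripper is mounted at the origin on the work surface. World frame = base frame: x ahead of the robot, y to its left, z up, the work surface at z = 0. Lengths are in m, angles in rad, forces in N, time in s.
With the tool pointing down it reaches from about 0.4 to 0.875 m from the base axis. Payload 19.3 kg.
Tool frame: the origin (TCP) lies at the very end of the fingers, on their centre line; the grasp point (between the pads) lies 19 mm behind it; z points along the fingers, y is the direction in which the jaws open and shut (so a half turn about z gives the same grasp; the last joint's range is limited). The gripper opens to 85 mm and grips with 20 to 120 N. Pads are 22 mm wide; open, the fingers measure 114 mm over their backs; the gripper's body (76 mm by 85 mm) begins 54 mm behind the grasp point. The pads swing forward as they close: fully open they stand 13 mm farther back than shut.
Start: joints at [-1.347, 0.521, -0.036, 1.599, 0.021, 1.021, -0.113], TCP at [0.181, 0.598, 0.231] pointing down, gripper open.
Joint ranges: [-2.91, 2.91], [-0.3, 2.13], [-1.5, 1.42], [0.17, 2.43], [-1.26, 4.41], [0.16, 1.93], [-2.52, 2.52]. Speed limits (rad/s): [1.89, 1.89, 2.39, 2.39, 3.01, 3.01, 3.01].

### API

Orientations are given as a rotation vector (axis times angle).
In Python, from workcell import bot gives the robot as it stands.
- The arm moves only by the tool servo_tool, never from a script. Its argument "plan" is a list of rows, each a list of 7 numbers: the shift along the tool's x, y, z in cm, then the turn, a rotation vector about the tool's x, y, z in rad, then the closure, from -1 (fully open) to 1 (shut), so that 0 is half open. A call has 1 to 8 rows; each row shifts and turns the commanded pose from where the row before left it, along the tool's axes as they then stand; what a row does not reach is not made up. A row lasts 1/8 s, in which the tool goes at most 62.5 mm and 10.7 degrees, less where a joint would pass 70% of its speed; a pose out of reach is approached as far as the arm can. A call is refused whole if a number of a shift passes 6.25 or a number of a turn 0.188, either way. A call with a gripper value outside its range is refused whole. The fingers move at their own pace and stop on an object; "newtons" is the grip in N (left out, the last holds). Time passes only in rows, so rows that do not move let the fingers close. It gives the time, the measured TCP pose, the force and the opening at its end, in the units of the state.
- bot.read_state(): the state, without advancing time (a new reading comes with each control period).
- bot.get_image(name): name is "scene" or "top" or "wrist"; returns the picture (480x640x3 uint8, blue, green, red); there is no depth.
- bot.get_calibration(name): a dict with "fx", "fy", "cx", "cy" (pixels), "view" (4x4, takes a point from world to camera coordinates). Camera axes: x right, y down, z forward; pixel columns grow to the right and rows downward; lengths in m; the calibration is good to about 2 mm. A picture is of the moment at which its call begins: read the wrist's pose just before it. get_calibration takes no time and is no camera call; for the wrist camera it gives the pose at the moment of the call.
- bot.job_done(): hands the job in, once; it reports no verdict.
The state is a dict: "time_s": time; "joints": joint angles; "qvel": joint speeds; "joint_efforts": joint torques, N m; "eef_pos": TCP position; "ee_rot": TCP orientation; "contact_force": force on the tool from outside, world axes, zero at the start; "wrist_torque": the same for the moment, N m; "finger_gap": finger opening in m.
Only numpy, scipy, OpenCV 4.12 (cv2) and the standard library are available. Lean on these libraries where they do the work, as an engineer would, in place of code of your own. Each camera call takes 0.05 s, during which the arm holds its last target.

## Working session

There is one attempt and no reset: what is moved stays moved. The work goes in short steps, Python scripts to look and compute and a tool call to move; the robot and the scene stay as the last step left them, time stands still between calls to the robot, and variables do not carry over. Pictures are saved under pics/ and viewed, and the job is handed in when it is done.

Besides the shell and the picture viewer there is one more tool, called after "Emit:" as name(argument=value, ...) on one line, values as JSON. servo_tool: Moves the arm, as the interface text tells. Its arguments: {"type":"object","properties":{"plan":{"type":"array"},"newtons":{"type":"number"}},"required":["plan"]}

```bash
mkdir -p pics; ls; python3 - <<'E'
from workcell import bot
import cv2,numpy as np
s=bot.read_state()
for k,v in s.items(): print(k,np.round(v,4))
for n in ("scene","top","wrist"):
    c=bot.get_calibration(n); print(n,c["fx"],c["fy"],c["cx"],c["cy"]); print(np.round(c["view"],4))
    cv2.imwrite(f"pics/{n}0.png",bot.get_image(n))
E
```

```text
pics
time_s 0.0
joints [-1.3472  0.522  -0.0363  1.6     0.0212  1.0211 -0.1128]
qvel [-0.0027  0.0009 -0.0002  0.0019 -0.0007  0.0015 -0.0002]
joint_efforts [-2.10000e-03 -9.27121e+01  1.97950e+00 -3.69935e+01  1.78000e-02
  8.50000e-03  1.00000e-04]
eef_pos [0.1809 0.5979 0.2307]
ee_rot [-4.5980e-01 -3.1077e+00  1.7000e-03]
contact_force [0.1282 0.0718 0.6794]
wrist_torque [ 0.0606 -0.0186 -0.0265]
finger_gap 0.0854
scene 583.3258094128792 583.3258094128792 329.9622679310264 235.38287225474815
[[-0.2761  0.9609  0.0225  0.147 ]
 [ 0.5801  0.1853 -0.7932 -0.2758]
 [-0.7663 -0.2059 -0.6086  1.7909]
 [ 0.      0.      0.      1.    ]]
top 442.1620011011151 442.1620011011151 321.9529357879492 236.53109604872142
[[-0.0185 -0.9996  0.0204 -0.0062]
 [-0.9924  0.0159 -0.1224  0.6073]
 [ 0.122  -0.0225 -0.9923  1.1665]
 [ 0.      0.      0.      1.    ]]
wrist 400.4771429273925 400.4771429273925 312.9791021939052 236.27670518101587
[[ 2.894e-01  9.572e-01 -8.000e-04 -6.251e-01]
 [ 9.234e-01 -2.789e-01  2.637e-01 -3.510e-02]
 [ 2.522e-01 -7.700e-02 -9.646e-01  3.789e-01]
 [ 0.000e+00  0.000e+00  0.000e+00  1.000e+00]]
```

View pics/scene0.png

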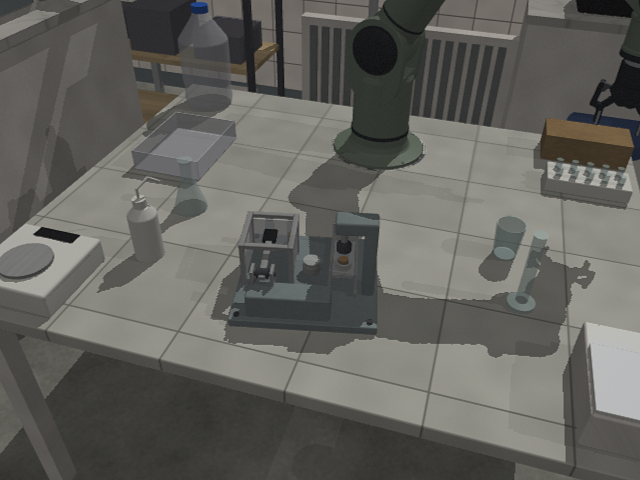

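View pics/top0.png

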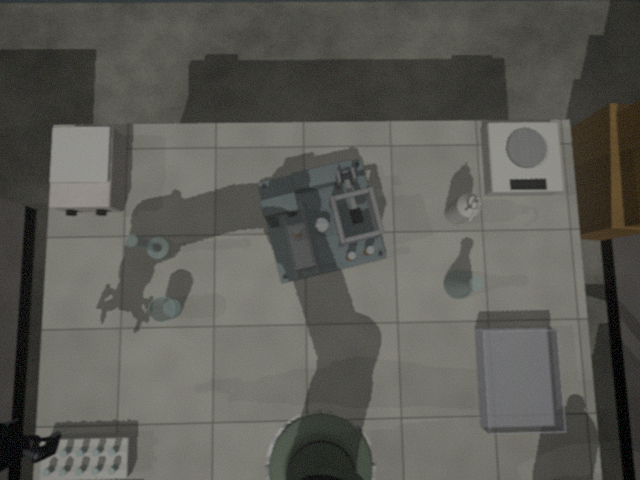

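View pics/wrist0.png

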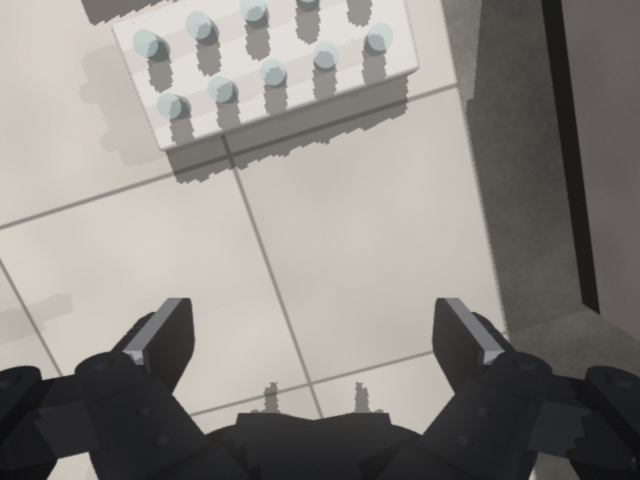

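```bash
python3 - <<'E'
import cv2
t=cv2.imread("pics/top0.png")[140:290,250:400]
cv2.imwrite("pics/topc.png",cv2.resize(cv2.convertScaleAbs(t,alpha=1.6),(600,600),interpolation=cv2.INTER_CUBIC))
t=cv2.imread("pics/scene0.png")[200:340,220:390]
cv2.imwrite("pics/scenec.png",cv2.resize(cv2.convertScaleAbs(t,alpha=1.5),None,fx=4,fy=4,interpolation=cv2.INTER_CUBIC))
E
```

```text
(no output)
```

View pics/topc.png

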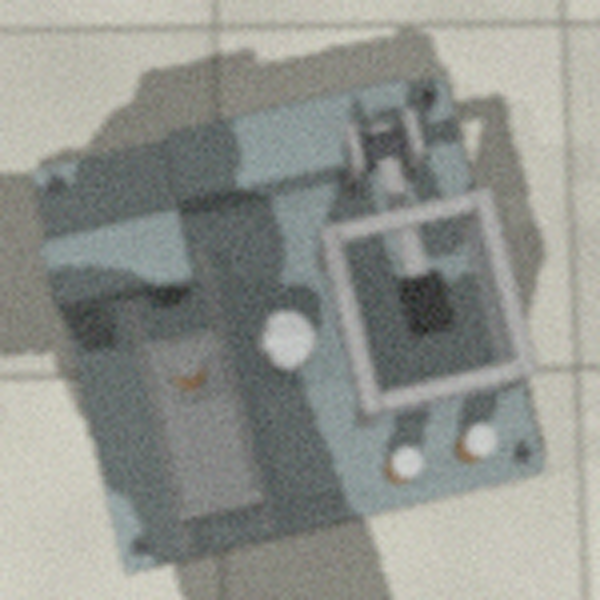

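View pics/scenec.png

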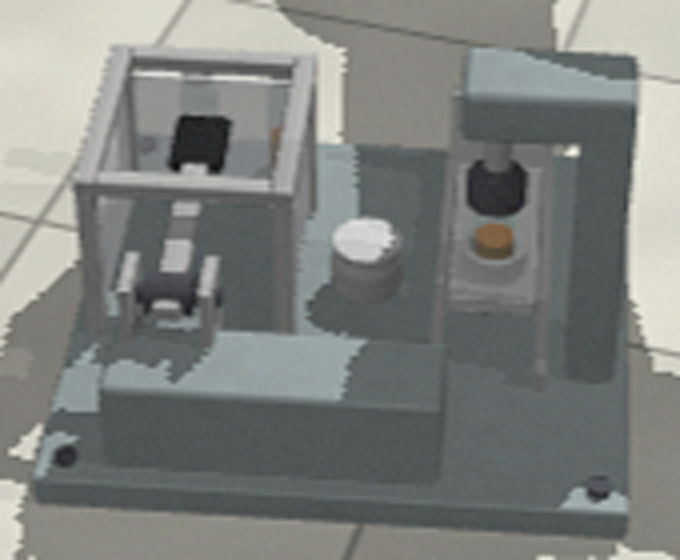

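```bash
cat > h.py <<'E'
import numpy as np, cv2
from workcell import bot
def proj(n,P,c=None):
    c=c or bot.get_calibration(n); V=np.array(c["view"]); P=np.atleast_2d(P)
    q=P@V[:3,:3].T+V[:3,3]
    return np.c_[c["fx"]*q[:,0]/q[:,2]+c["cx"], c["fy"]*q[:,1]/q[:,2]+c["cy"]]
def atz(n,uv,z,c=None):
    c=c or bot.get_calibration(n); V=np.array(c["view"]); R=V[:3,:3]; o=-R.T@V[:3,3]
    d=R.T@np.array([(uv[0]-c["cx"])/c["fx"],(uv[1]-c["cy"])/c["fy"],1]); return o+d*(z-o[2])/d[2]
def w(p,P):
    P=np.atleast_2d(P)*1.0; a=p[2]; R=np.array([[np.cos(a),-np.sin(a),0],[np.sin(a),np.cos(a),0],[0,0,1]])
    return P@R.T+[p[0],p[1],0]
def inv(p,W):
    a=p[2]; R=np.array([[np.cos(a),-np.sin(a),0],[np.sin(a),np.cos(a),0],[0,0,1]]); return (np.atleast_2d(W)-[p[0],p[1],0])@R
E
python3 - <<'E'
from h import *
from scipy.optimize import least_squares
top=[((37,170),(.12,.15,.02)),((128,572),(-.17,.15,.02)),((545,470),(-.17,-.15,.02)),((437,78),(.12,-.15,.02)),
((320,232),(.012,-.028,.125)),((488,192),(.012,-.142,.125)),((537,367),(-.112,-.142,.125)),((370,415),(-.112,-.028,.125))]
sc=[((38,487),(.12,-.15,.02)),((630,515),(.12,.15,.02)),((75,183),(.012,-.142,.125)),((297,193),(.012,-.028,.125)),((115,47),(-.112,-.142,.125)),((315,57),(-.112,-.028,.125))]
tu=np.array([a for a,_ in top])/4.+[250-.375,140-.375]; tp=np.array([b for _,b in top])
su=np.array([a for a,_ in sc])/4.+[220-.375,200-.375]; sp=np.array([b for _,b in sc])
ct,cs=bot.get_calibration("top"),bot.get_calibration("scene")
f=lambda p:np.r_[(proj("top",w(p,tp),ct)-tu).ravel(),(proj("scene",w(p,sp),cs)-su).ravel()]
ft=lambda p:(proj("top",w(p,tp),ct)-tu).ravel()
fs=lambda p:(proj("scene",w(p,sp),cs)-su).ravel()
for g in(f,ft,fs):
    r=least_squares(g,[.6,0,.2],loss="soft_l1"); print(r.x,np.round(g(r.x).reshape(-1,2),1).tolist())
p=least_squares(f,[.6,0,.2],loss="soft_l1").x; np.save("p.npy",p)
for nm,u,z in(("spareB",(406,463),.092),("spareA",(482,441),.092),("tin",(287,340),.052),("pad",(427,303),.114)):
    print(nm,np.round(inv(p,atz("top",np.array(u)/4+[249.6,139.6],z,ct)),3))
print(w(p,[[0,.075,.1],[-.05,-.085,.125],[-.15,.075,.06]]))
# wrist cam in tool frame
from scipy.spatial.transform import Rotation as R
s=bot.read_state(); V=np.array(bot.get_calibration("wrist")["view"]); T=np.eye(4);T[:3,:3]=R.from_rotvec(s["ee_rot"]).as_matrix();T[:3,3]=s["eef_pos"]
print(np.round(V@T,3)); print(np.round(T,3))
E
```

```text
[ 0.68196658 -0.00811764  0.22831012] [[-3.1, 0.2], [-1.6, 0.8], [0.2, -0.4], [0.5, -1.6], [-1.4, -1.5], [-0.3, -2.0], [0.0, 0.8], [-1.8, -0.4], [-1.5, -2.0], [0.6, -1.0], [-1.0, -0.4], [-0.8, -0.1], [-1.1, -1.3], [0.5, -1.3]]
[ 0.68089477 -0.0105086   0.22479475] [[-2.1, 0.3], [-1.0, 1.1], [0.9, 0.2], [1.5, -1.1], [-0.4, -1.1], [0.7, -1.4], [0.9, 1.4], [-1.0, 0.1]]
[ 0.68434948 -0.00574878  0.23070448] [[-0.7, -0.8], [1.7, -0.0], [-0.4, 0.6], [-0.0, 0.8], [-0.6, -0.4], [1.0, -0.5]]
spareB [[-0.147 -0.05   0.092]]
spareA [[-0.145 -0.101  0.092]]
tin [[-0.045  0.003  0.052]]
pad [[-0.052 -0.087  0.114]]
[[ 0.66499169  0.06493613  0.1       ]
 [ 0.65250227 -0.1022285   0.125     ]
 [ 0.51888415  0.03098635  0.06      ]]
[[ 0.     1.    -0.    -0.001]
 [-0.965  0.    -0.264  0.026]
 [-0.264  0.     0.965  0.156]
 [ 0.     0.     0.     1.   ]]
[[-0.957  0.29  -0.     0.181]
 [ 0.29   0.957 -0.001  0.598]
 [-0.    -0.001 -1.     0.231]
 [ 0.     0.     0.     1.   ]]
```

```bash
cat >> h.py <<'E'
from scipy.spatial.transform import Rotation as Ro
def Rtool(yaw): # tool x = -press x, y = press y, z down
    c,s=np.cos(yaw),np.sin(yaw); return np.array([[-c,-s,0],[-s,c,0],[0,0,-1.]])
def plan(pt,n,Rt,cur=None):
    s=bot.read_state() ; R0=Ro.from_rotvec(s["ee_rot"]); x=np.array(s["eef_pos"])
    rv=(R0.inv()*Ro.from_matrix(Rt)).as_rotvec(); print("turn",rv,"t",s["time_s"])
    d=(pt-x)/n; R=R0
    for i in range(n):
        print(np.round(R.as_matrix().T@d*100,2).tolist(),np.round(rv/n,3).tolist()); R=R*Ro.from_rotvec(rv/n)
E
python3 - <<'E'
from h import *
p=np.load("p.npy"); plan(w(p,[-.17,.03,.26])[0],12,Rtool(p[2]))
for u in((157,247),(165,308)): print(atz("top",u,.05))
E
```

```text
turn [-8.67887711e-04 -2.14239137e-04 -5.22089979e-01] t 0.15
[-4.11, -4.12, -0.24] [-0.0, -0.0, -0.044]
[-3.92, -4.29, -0.24] [-0.0, -0.0, -0.044]
[-3.73, -4.46, -0.24] [-0.0, -0.0, -0.044]
[-3.54, -4.61, -0.24] [-0.0, -0.0, -0.044]
[-3.33, -4.76, -0.24] [-0.0, -0.0, -0.044]
[-3.12, -4.9, -0.24] [-0.0, -0.0, -0.044]
[-2.91, -5.04, -0.24] [-0.0, -0.0, -0.044]
[-2.68, -5.16, -0.24] [-0.0, -0.0, -0.044]
[-2.46, -5.27, -0.24] [-0.0, -0.0, -0.044]
[-2.23, -5.37, -0.24] [-0.0, -0.0, -0.044]
[-1.99, -5.46, -0.24] [-0.0, -0.0, -0.044]
[-1.75, -5.54, -0.24] [-0.0, -0.0, -0.044]
[0.58449185 0.42386019 0.05      ]
[0.42334567 0.39873034 0.05      ]
```

Emit:
servo_tool(plan=[[-4.1,-4.1,-0.3,0,0,-0.044,1],[-3.9,-4.3,-0.3,0,0,-0.044,1],[-3.7,-4.4,-0.3,0,0,-0.044,1],[-3.5,-4.6,-0.3,0,0,-0.044,1],[-3.3,-4.8,-0.3,0,0,-0.044,1],[-3.1,-4.9,-0.3,0,0,-0.044,1],[-2.9,-5.0,-0.3,0,0,-0.044,1],[-2.7,-5.2,-0.3,0,0,-0.044,1]])

```text
time_s: 1.15
eef_pos: [0.4002, 0.1872, 0.2555]
ee_rot: [-0.094, 3.14, 0.0]
contact_force: [0.1, -0.3, 0.5]
finger_gap: 0.0001
```

```bash
python3 - <<'E'
from h import *
p=np.load("p.npy"); print(bot.read_state()["eef_pos"],bot.read_state()["joints"]);plan(w(p,[-.17,.03,.26])[0],6,Rtool(p[2]))
E
```

```text
[0.40017265 0.18722129 0.25553038] [-0.62331714  0.19723697  0.05971664  2.03050598 -0.014816    0.91384015
  1.07486514]
turn [ 0.00019906  0.00035532 -0.16852962] t 1.15
[-1.62, -3.51, -0.07] [0.0, 0.0, -0.028]
[-1.52, -3.56, -0.07] [0.0, 0.0, -0.028]
[-1.42, -3.6, -0.07] [0.0, 0.0, -0.028]
[-1.32, -3.64, -0.07] [0.0, 0.0, -0.028]
[-1.21, -3.67, -0.07] [0.0, 0.0, -0.028]
[-1.11, -3.7, -0.07] [0.0, 0.0, -0.028]
```

Emit:
servo_tool(plan=[[-1.6,-3.5,-0.1,0,0,-0.028,1],[-1.5,-3.6,-0.1,0,0,-0.028,1],[-1.4,-3.6,0,0,0,-0.028,1],[-1.3,-3.6,0,0,0,-0.028,1],[-1.2,-3.7,0,0,0,-0.028,1],[-1.1,-3.7,0,0,0,-0.028,1],[0,0,0,0,0,0,1]])

```text
time_s: 2.02
eef_pos: [0.5083, -0.0187, 0.257]
ee_rot: [0.349, -3.122, 0.001]
contact_force: [-0.3, 0.6, -0.6]
finger_gap: 0.0001
```

```bash
python3 - <<'E'
from h import *
import pickle
c=bot.get_calibration("wrist"); im=bot.get_image("wrist"); cv2.imwrite("pics/w1.png",im); pickle.dump(c,open("w1.pkl","wb"))
p=np.load("p.npy"); s=bot.read_state(); print(s["eef_pos"],s["joints"],inv(p,s["eef_pos"]))
P=[[-.17,.15,.02],[-.17,-.15,.02],[-.112,-.142,.125],[-.112,-.028,.125],[.012,-.142,.125],[.012,-.028,.125],[-.148,.045,.082],[-.148,.105,.082],[-.05,-.085,.11]]
o=cv2.convertScaleAbs(im,alpha=1.3)
for q in proj("wrist",w(p,P),c): print(q); cv2.drawMarker(o,tuple(int(round(v)) for v in q),(0,0,255),0,8)
cv2.imwrite("pics/w1m.png",o)
E
```

```text
[ 0.50774704 -0.01703438  0.25698899] [-0.22082182  0.30895447  0.17360573  1.88021242 -0.06397553  0.9583682
  1.77644149] [[-0.17171673  0.03074607  0.25698899]]
[438.79471712 199.13958782]
[126.70720434 200.73610359]
[ 84.19683681 302.39518507]
[236.75225788 301.68524767]
[107.5067774  440.25171469]
[245.0483469  439.69805379]
[332.2606188  239.19247336]
[404.92523019 238.83380911]
[175.09616078 363.71453395]
```

View pics/w1m.png

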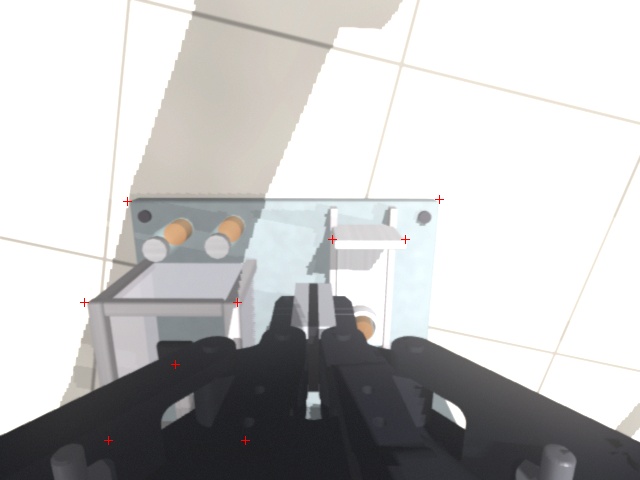

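```bash
python3 - <<'E'
import cv2
im=cv2.convertScaleAbs(cv2.imread("pics/w1.png"),alpha=.95)
a=im[190:340,70:270];b=im[180:320,270:450]
cv2.imwrite("pics/w1a.png",cv2.resize(a,None,fx=4,fy=4,interpolation=cv2.INTER_CUBIC))
cv2.imwrite("pics/w1b.png",cv2.resize(b,None,fx=4,fy=4,interpolation=cv2.INTER_CUBIC))
E
```

```text
(no output)
```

View pics/w1a.png

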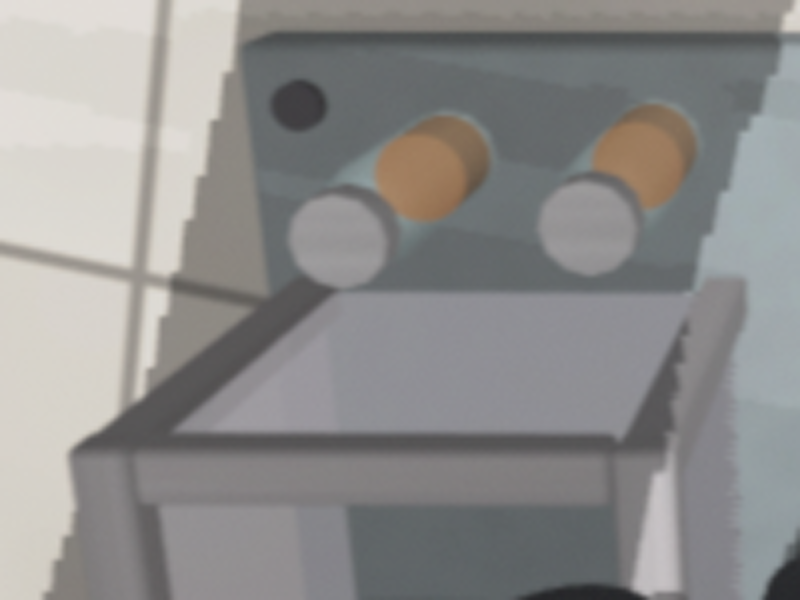

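View pics/w1b.png

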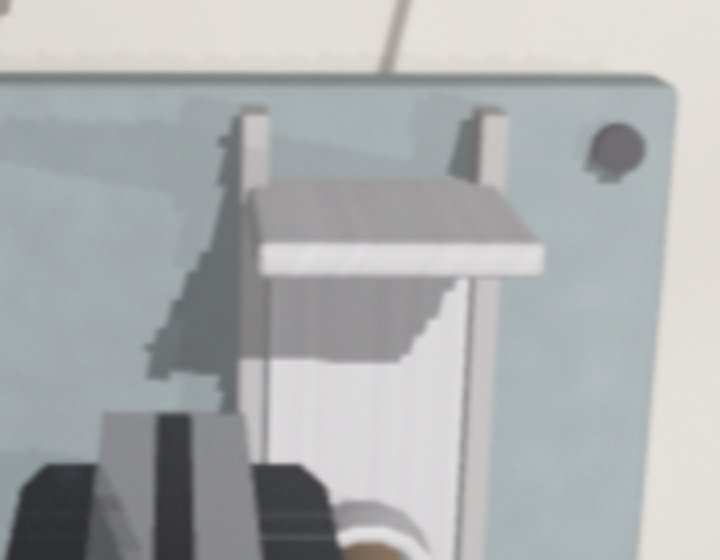

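```bash
python3 - <<'E'
from h import *
import pickle
from scipy.optimize import least_squares
c=pickle.load(open("w1.pkl","rb"))
L=[((131.1,201.2),(-.17,-.15,.02)),((438.6,202),(-.17,.15,.02)),((87.6,302.1),(-.112,-.142,.125)),((239.5,302),(-.112,-.028,.125)),((334.1,240.4),(-.148,.045,.082)),((405.9,240.4),(-.148,.105,.082))]
u=np.array([a for a,_ in L]);P=np.array([b for _,b in L])
f=lambda p:(proj("wrist",w(p,P),c)-u).ravel()
r=least_squares(f,[.68,0,.22],loss="soft_l1");print(r.x,np.round(f(r.x).reshape(-1,2),1).tolist())
p=np.load("p.npy");q=r.x;np.save("q.npy",q)
for pp in(p,q): print(w(pp,[[-.05,-.085,.1],[-.148,.075,.06]]))
print(np.round(proj("top",w(q,[[.12,.15,.02],[-.17,.15,.02],[-.17,-.15,.02],[.12,-.15,.02],[.012,-.028,.125],[.012,-.142,.125],[-.112,-.142,.125],[-.112,-.028,.125]]))-(np.array([(37,170),(128,572),(545,470),(437,78),(320,232),(488,192),(537,367),(370,415)])/4+[249.6,139.6]),1).tolist())
for nm,uv,z in(("sA",(341,240),.092),("sB",(588,227),.092)): print(nm,inv(q,atz("wrist",np.array(uv)/4+[69.6,189.6],z,c)))
E
```

```text
[ 0.68264473 -0.00691616  0.22208062] [[-2.2, -0.5], [2.2, -0.9], [-1.1, 0.3], [-0.4, 0.6], [0.5, 0.2], [1.3, 0.3]]
[[ 0.65250227 -0.1022285   0.1       ]
 [ 0.52083225  0.03143902  0.06      ]]
[[ 0.65259474 -0.10084165  0.1       ]
 [ 0.52175995  0.03364351  0.06      ]]
[[-3.3, -0.4], [-2.5, 0.4], [-0.5, -0.2], [0.4, -1.6], [-1.8, -1.7], [-0.7, -1.9], [-0.6, 0.9], [-2.5, -0.5]]
sA [[-0.14314191 -0.10031608  0.092     ]]
sB [[-0.14593165 -0.05036861  0.092     ]]
```

```bash
python3 - <<'E'
from h import *
q=np.load("q.npy"); print(inv(q,bot.read_state()["eef_pos"])); plan(w(q,[-.185,.075,.055])[0],7,Rtool(q[2]))
E
```

```text
[[-0.17283106  0.02865316  0.25698899]]
turn [-0.00010386 -0.0006442   0.0020048 ] t 2.075
[0.17, 0.66, 2.89] [-0.0, -0.0, 0.0]
[0.17, 0.66, 2.89] [-0.0, -0.0, 0.0]
[0.17, 0.66, 2.89] [-0.0, -0.0, 0.0]
[0.17, 0.66, 2.89] [-0.0, -0.0, 0.0]
[0.17, 0.66, 2.89] [-0.0, -0.0, 0.0]
[0.17, 0.66, 2.89] [-0.0, -0.0, 0.0]
[0.17, 0.66, 2.89] [-0.0, -0.0, 0.0]
```

Emit:
servo_tool(plan=[[0.6,1.5,2.0,0,0,0,1],[0.6,1.6,3.0,0,0,0,1],[0,1.5,3.2,0,0,0,1],[0,0,3.5,0,0,0,1],[0,0,3.5,0,0,0,1],[0,0,3.0,0,0,0,1],[0,0,2.0,0,0,0,1],[0,0,0,0,0,0,1]])

```text
time_s: 3.08
eef_pos: [0.4846, 0.0268, 0.0544]
ee_rot: [0.356, -3.119, -0.0]
contact_force: [-0.3, -0.5, 0.6]
finger_gap: -0.0003
```

```bash
python3 - <<'E'
from h import *
cv2.imwrite("pics/w2.png",bot.get_image("wrist"))
q=np.load("q.npy"); s=bot.read_state();print(s["time_s"],inv(q,s["eef_pos"]),s["contact_force"]); plan(w(q,[-.165,.075,.055])[0],1,Rtool(q[2]))
E
```

```text
3.125 [[-0.18517626  0.07619613  0.0553414 ]] [-0.47412903  0.76001944  0.19843985]
turn [ 0.00030204 -0.00105138  0.00483267] t 3.125
[-2.02, -0.13, 0.03] [0.0, -0.001, 0.005]
```

View pics/w2.png

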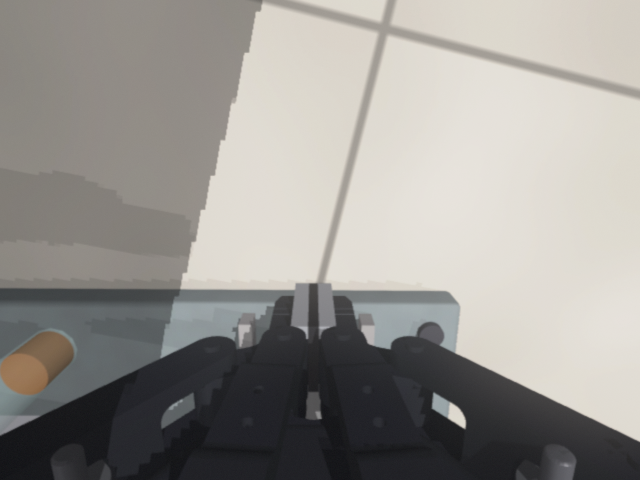

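Emit:
servo_tool(plan=[[-0.8,-0.1,0,0,0,0,1],[-0.8,0,0,0,0,0,1],[-0.3,0,0,0,0,0,1],[-0.3,0,0,0,0,0,1],[-0.3,0,0,0,0,0,1],[-0.3,0,0,0,0,0,1],[-0.3,0,0,0,0,0,1],[-0.3,0,0,0,0,0,1]])

```text
time_s: 4.12
eef_pos: [0.5191, 0.0326, 0.0553]
ee_rot: [0.354, -3.121, 0.0]
contact_force: [-2.4, -1.2, 2.3]
finger_gap: 0.0003
```

Emit:
servo_tool(plan=[[-0.3,0,0,0,0,0,1],[-0.3,0,0,0,0,0,1],[-0.3,0,0,0,0,0,1],[-0.3,0,0,0,0,0,1],[-0.3,0,0,0,0,0,1],[-0.3,0,0,0,0,0,1],[-0.3,0,0,0,0,0,1]])

```text
time_s: 5.0
eef_pos: [0.5397, 0.0373, 0.0553]
ee_rot: [0.354, -3.122, 0.0]
contact_force: [-2.1, -2.8, 0.1]
finger_gap: -0.0
```

```bash
python3 - <<'E'
from h import *
q=np.load("q.npy"); s=bot.read_state();print(s["time_s"],inv(q,s["eef_pos"]),s["contact_force"],s["ee_rot"])
E
```

```text
5.0 [[-0.12964914  0.07462356  0.05528735]] [-2.05716947 -2.79494184  0.13738831] [ 3.54373202e-01 -3.12152597e+00  1.35556117e-04]
```

Emit:
servo_tool(plan=[[-0.3,0,0,0,0,0,1],[-0.3,0,0,0,0,0,1],[-0.3,0,0,0,0,0,1],[-0.3,0,0,0,0,0,1],[-0.2,0,0,0,0,0,1],[-0.2,0,0,0,0,0,1]])

```text
time_s: 5.75
eef_pos: [0.5553, 0.041, 0.0553]
ee_rot: [-0.355, 3.122, 0.0]
contact_force: [-2.1, -3.6, 0.7]
finger_gap: 0.0
```

Emit:
servo_tool(plan=[[-0.1,0,0,0,0,0,1],[-0.1,0,0,0,0,0,1],[0,0,0,0,0,0,1]])

```text
time_s: 6.12
eef_pos: [0.5572, 0.0415, 0.0553]
ee_rot: [-0.355, 3.121, 0.0]
contact_force: [-1.4, -1.6, 0.4]
finger_gap: 0.0005
```

Emit:
servo_tool(plan=[[-0.1,0,0,0,0,0,1],[-0.1,0,0,0,0,0,1],[0,0,0,0,0,0,1]])

```text
time_s: 6.5
eef_pos: [0.559, 0.0419, 0.0553]
ee_rot: [0.355, -3.121, -0.0]
contact_force: [-3.7, -0.7, 2.2]
finger_gap: -0.0001
```

```bash
python3 - <<'E'
from h import *
q=np.load("q.npy"); s=bot.read_state();print(s["time_s"],inv(q,s["eef_pos"]),s["contact_force"])
E
```

```text
6.5 [[-0.10984059  0.07489171  0.05529552]] [-3.6824877  -0.72454673  2.18176738]
```

Near nominal home; creep until the stop reacts.

Emit:
servo_tool(plan=[[-0.1,0,0,0,0,0,1],[-0.1,0,0,0,0,0,1],[0,0,0,0,0,0,1]])

```text
time_s: 6.88
eef_pos: [0.559, 0.0419, 0.0552]
ee_rot: [0.354, -3.118, 0.0]
contact_force: [-15.7, -1.5, 13.0]
finger_gap: 0.0003
```

Emit:
servo_tool(plan=[[-0.1,0,0,0,0,0,1],[0,0,0,0,0,0,1]])

```text
time_s: 7.12
eef_pos: [0.559, 0.0419, 0.0551]
ee_rot: [0.353, -3.116, 0.0]
contact_force: [-21.5, -5.6, 18.7]
finger_gap: 0.0
```

Emit:
servo_tool(plan=[[-0.1,0,0,0,0,0,1],[0,0,0,0,0,0,1]])

```text
time_s: 7.38
eef_pos: [0.5591, 0.0419, 0.055]
ee_rot: [0.353, -3.114, 0.0]
contact_force: [-27.4, -4.9, 23.3]
finger_gap: -0.0002
```

Emit:
servo_tool(plan=[[0.4,0,0,0,0,0,1],[0.8,0,0,0,0,0,1],[1.5,0,0,0,0,0,1],[1.5,0,-1.0,0,0,0,1],[0,0,-4,0,0,0,1],[0,0,-5,0,0,0,1],[0,-1,-5,0,0,0,1],[0,-1,-2,0,0,0,1]])

```text
time_s: 8.38
eef_pos: [0.5271, 0.0136, 0.2288]
ee_rot: [-0.354, 3.117, 0.001]
contact_force: [-0.4, -0.1, -1.0]
finger_gap: 0.0003
```

```bash
python3 - <<'E'
from h import *
import pickle
c=bot.get_calibration("wrist"); im=bot.get_image("wrist"); cv2.imwrite("pics/w3.png",im)
cv2.imwrite("pics/s3.png",cv2.resize(cv2.convertScaleAbs(bot.get_image("scene")[200:340,220:390],alpha=1.5),None,fx=4,fy=4,interpolation=cv2.INTER_CUBIC))
q=np.load("q.npy"); s=bot.read_state();print(s["time_s"],inv(q,s["eef_pos"]),s["contact_force"])
print(proj("wrist",w(q,[[-.098,.045,.082],[-.098,.105,.082]]),c)) 
plan(w(q,[-.05,-.085,.24])[0],5,Rtool(q[2]))
E
```

```text
8.475 [[-0.14708691  0.05350297  0.22818344]] [ 0.16303256  0.13490682 -0.52895056]
[[300.31342118 279.93085536]
 [377.70144066 280.24427504]]
turn [-0.00052296  0.00480175  0.00274789] t 8.475
[-1.94, -2.78, -0.23] [-0.0, 0.001, 0.001]
[-1.94, -2.77, -0.23] [-0.0, 0.001, 0.001]
[-1.94, -2.77, -0.23] [-0.0, 0.001, 0.001]
[-1.94, -2.77, -0.23] [-0.0, 0.001, 0.001]
[-1.94, -2.77, -0.23] [-0.0, 0.001, 0.001]
```

View pics/w3.png

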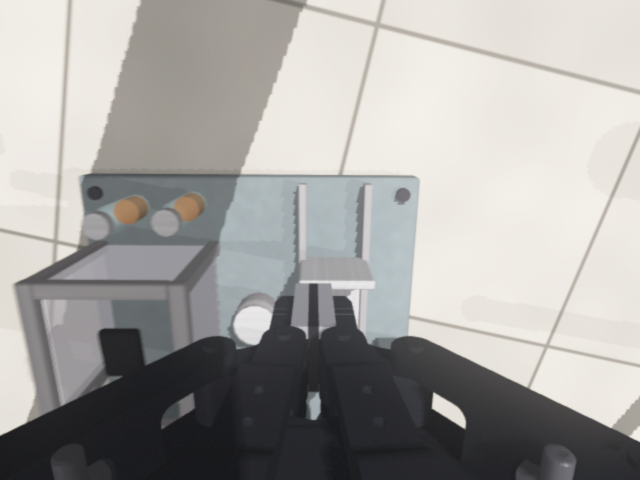

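View pics/s3.png

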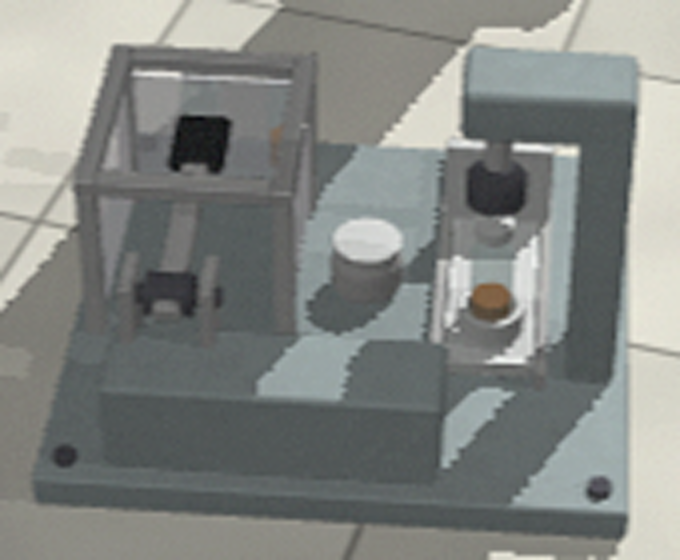

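```bash
python3 - <<'E'
from h import *
q=np.load("q.npy"); c=bot.get_calibration("wrist"); s=bot.read_state(); im=cv2.imread("pics/w3.png")
R=Ro.from_rotvec(s["ee_rot"]).as_matrix()
for z,col in((0,(0,0,255)),(-.037,(0,255,0)),(-.055,(255,0,0)),(-.07,(0,255,255))):
  for x in(-.011,.011):
    for y in(-.045,-.03,-.015,0,.015,.03,.045):
        u=proj("wrist",(np.array(s["eef_pos"])+R@[x,y,z])[None],c)[0]; cv2.drawMarker(im,tuple(int(round(v)) for v in u),col,0,7)
for P in([-.112,-.142,.125],[-.112,-.028,.125],[-.1,-.13,.125],[-.1,-.04,.125]):
    u=proj("wrist",w(q,P),c)[0]; print(u); cv2.drawMarker(im,tuple(int(round(v)) for v in u),(255,0,255),0,9)
cv2.imwrite("pics/w3m.png",im[220:480,0:470].repeat(1,0) if 0 else cv2.resize(im[230:480,0:430],None,fx=1.85,fy=1.85))
for z in(.114,.108): print(inv(q,atz("wrist",(121.5,352),z,c)))
E
```

```text
[ 16.32091485 283.84858763]
[188.99846783 284.33953633]
[ 37.79933014 300.62177468]
[172.48291987 301.00075205]
[[-0.05457751 -0.08483016  0.114     ]]
[[-0.05086372 -0.08805867  0.108     ]]
```

View pics/w3m.png

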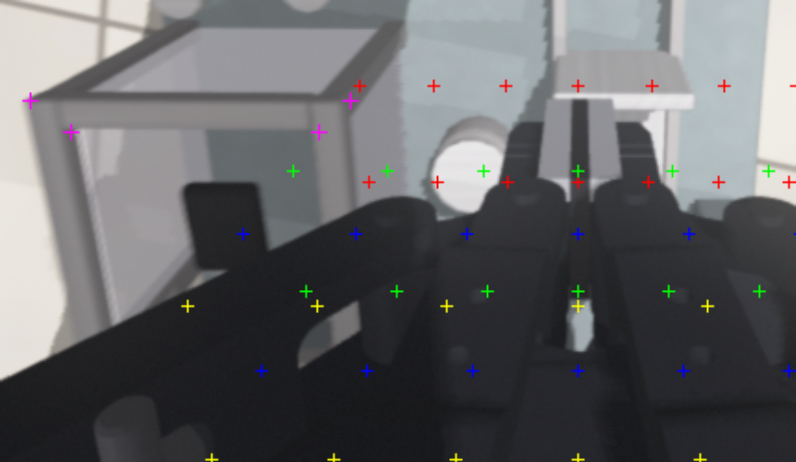

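Emit:
servo_tool(plan=[[-1.6,-2.4,-0.2,0,0,0,1],[-1.6,-2.3,-0.2,0,0,0,1],[-1.6,-2.3,-0.2,0,0,0,1],[-1.6,-2.3,-0.2,0,0,0,1],[-1.6,-2.3,-0.2,0,0,0,1],[-1.6,-2.3,-0.2,0,0,0,1],[0,0,0,0,0,0,1]])

```text
time_s: 9.35
eef_pos: [0.6514, -0.1013, 0.2363]
ee_rot: [0.352, -3.121, 0.001]
contact_force: [-0.5, -0.6, -0.6]
finger_gap: -0.0002
```

```bash
python3 - <<'E'
from h import *
c=bot.get_calibration("wrist"); im=bot.get_image("wrist"); cv2.imwrite("pics/w4.png",im)
q=np.load("q.npy"); s=bot.read_state();print(s["time_s"],inv(q,s["eef_pos"]))
plan(w(q,[-.05,-.085,.135])[0],1,Rtool(q[2]))
E
```

```text
9.4 [[-0.05155476 -0.08401947  0.23629539]]
turn [ 0.00037147 -0.00111475  0.00340807] t 9.4
[-0.17, -0.1, 10.13] [0.0, -0.001, 0.003]
```

View pics/w4.png

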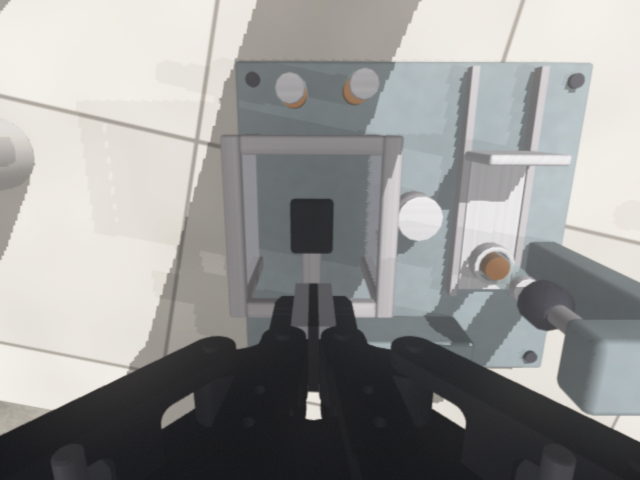

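Emit:
servo_tool(plan=[[-0.1,-0.1,2.5,0,0,0,1],[0,0,3.0,0,0,0,1],[0,0,2.5,0,0,0,1],[0,0,1.5,0,0,0,1],[0,0,0,0,0,0,1]])

```text
time_s: 10.02
eef_pos: [0.6518, -0.1003, 0.1416]
ee_rot: [0.355, -3.12, -0.001]
contact_force: [0.8, -0.5, 0.8]
finger_gap: -0.0001
```

```bash
python3 - <<'E'
from h import *
q=np.load("q.npy"); c=bot.get_calibration("wrist"); im=bot.get_image("wrist"); cv2.imwrite("pics/w5.png",im)
cv2.imwrite("pics/s5.png",cv2.resize(cv2.convertScaleAbs(bot.get_image("scene")[140:310,210:380],alpha=1.5),(600,600),interpolation=cv2.INTER_CUBIC))
s=bot.read_state();print(s["time_s"],inv(q,s["eef_pos"]),s["contact_force"])
E
```

```text
10.125 [[-0.04988787 -0.08491305  0.14312756]] [ 0.43456392 -1.24321978 -0.29493254]
```

View pics/w5.png

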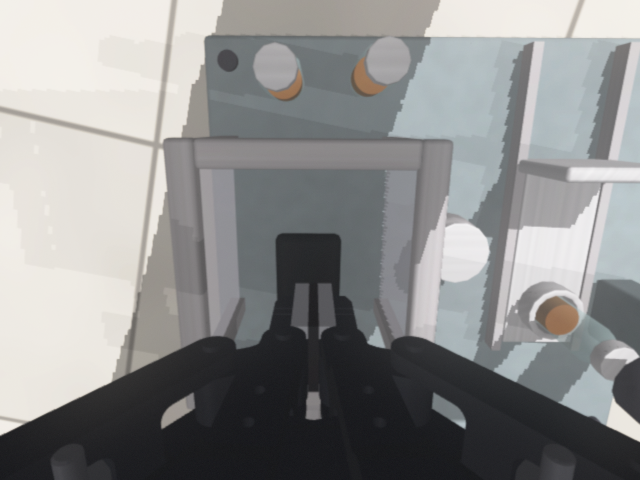

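View pics/s5.png

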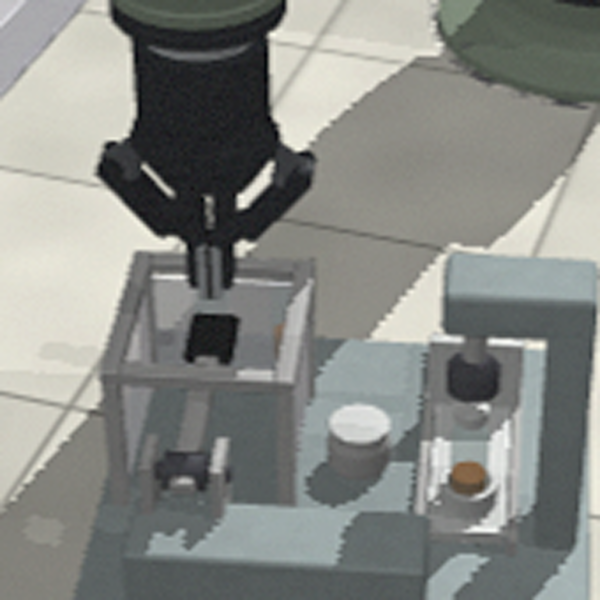

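Emit:
servo_tool(plan=[[0,0,1.0,0,0,0,1],[0,0,1.0,0,0,0,1],[0,0,0.5,0,0,0,1],[0,0,0.5,0,0,0,1],[0,0,0.4,0,0,0,1],[0,0,0.4,0,0,0,1],[0,0,0.4,0,0,0,1],[0,0,0,0,0,0,1]])

```text
time_s: 11.12
eef_pos: [0.6525, -0.1008, 0.1]
ee_rot: [-0.354, 3.122, 0.0]
contact_force: [-0.6, -0.0, -1.1]
finger_gap: 0.0007
```

Emit:
servo_tool(plan=[[0,0,0.3,0,0,0,1],[0,0,0.3,0,0,0,1],[0,0,0.2,0,0,0,1],[0,0,0,0,0,0,1]])

```text
time_s: 11.62
eef_pos: [0.6525, -0.1008, 0.0921]
ee_rot: [-0.355, 3.121, -0.0]
contact_force: [-0.1, 0.7, 0.4]
finger_gap: -0.0004
```

```bash
python3 - <<'E'
from h import *
q=np.load("q.npy"); im=bot.get_image("wrist"); cv2.imwrite("pics/w6.png",im)
cv2.imwrite("pics/s6.png",cv2.resize(cv2.convertScaleAbs(bot.get_image("scene")[170:290,230:350],alpha=1.6),(600,600),interpolation=cv2.INTER_CUBIC))
s=bot.read_state();print(s["time_s"],inv(q,s["eef_pos"]),s["contact_force"],s["wrist_torque"])
E
```

```text
11.725 [[-0.05029445 -0.0849287   0.09211895]] [-0.74638352 -0.04267851 -0.66131591] [-0.01204268  0.00530934 -0.00566265]
```

View pics/w6.png

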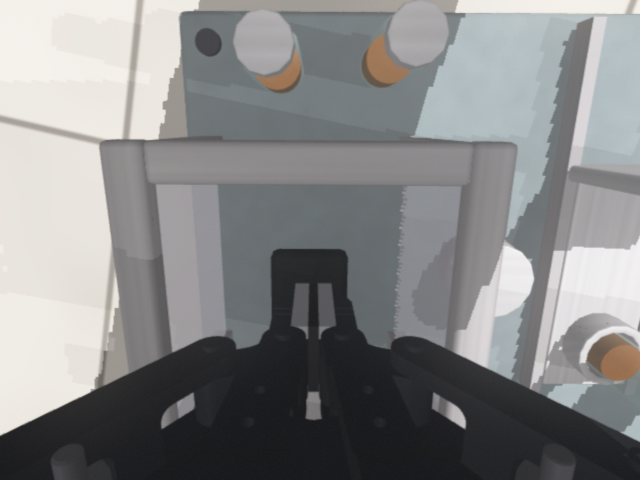

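View pics/s6.png

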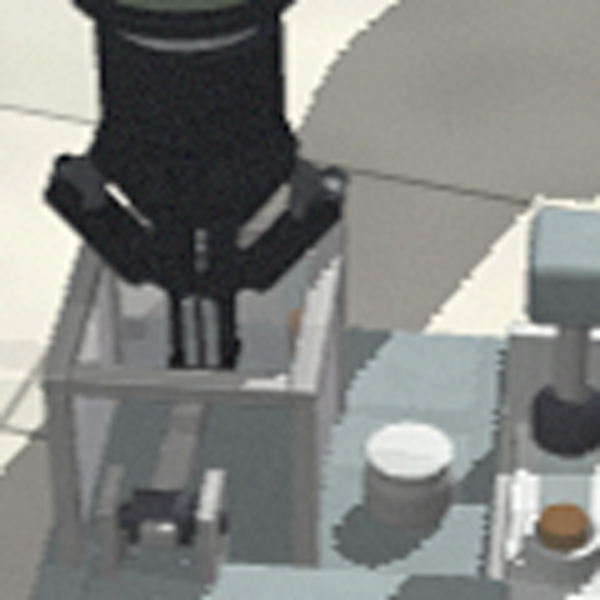

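Emit:
servo_tool(plan=[[0,0,0.2,0,0,0,1],[0,0,0.1,0,0,0,1]])

```text
time_s: 11.98
eef_pos: [0.6525, -0.1008, 0.0893]
ee_rot: [-0.355, 3.121, 0.0]
contact_force: [0.2, 0.3, 3.3]
finger_gap: -0.0
```

Emit:
servo_tool(plan=[[0,0,0.1,0,0,0,1],[0,0,0.1,0,0,0,1],[0,0,0,0,0,0,1]])

```text
time_s: 12.35
eef_pos: [0.6527, -0.1008, 0.0883]
ee_rot: [-0.354, 3.121, 0.0]
contact_force: [-5.2, 0.8, 17.0]
finger_gap: -0.0001
```

Emit:
servo_tool(plan=[[0,0,0.1,0,0,0,1],[0,0,0.1,0,0,0,1],[0,0,0,0,0,0,1]])

```text
time_s: 12.72
eef_pos: [0.6528, -0.1009, 0.0876]
ee_rot: [-0.354, 3.12, 0.0]
contact_force: [-12.9, 3.0, 38.0]
finger_gap: 0.0
```

Emit:
servo_tool(plan=[[0,0,0.1,0,0,0,1],[0,0,0,0,0,0,1]])

```text
time_s: 12.98
eef_pos: [0.6529, -0.1009, 0.0873]
ee_rot: [-0.354, 3.12, 0.0]
contact_force: [-16.5, 3.7, 48.2]
finger_gap: 0.0002
```

Emit:
servo_tool(plan=[[0,0,-0.6,0,0,0,1],[0,0,-1.0,0,0,0,1],[0,0,-2.0,0,0,0,1],[0,0,-3.0,0,0,0,1],[0,0,-4.0,0,0,0,1],[0,0,-4.0,0,0,0,1],[0,0,-2.0,0,0,0,1],[0,0,0,0,0,0,1]])

```text
time_s: 13.98
eef_pos: [0.6531, -0.1011, 0.2528]
ee_rot: [-0.354, 3.118, -0.001]
contact_force: [-0.6, -0.6, -0.2]
finger_gap: -0.0001
```

Emit:
servo_tool(plan=[[2.0,0,0,0,0,0,1],[4.0,0,0,0,0,0,1],[4.0,0,0,0,0,0,1],[4.0,0,0,0,0,0,1],[2.0,0,0,0,0,0,1],[0,0,0,0,0,0,1]])

```text
time_s: 14.72
eef_pos: [0.4953, -0.1371, 0.2504]
ee_rot: [0.353, -3.121, -0.0]
contact_force: [0.2, -0.4, -0.5]
finger_gap: -0.0001
```

```bash
python3 - <<'E'
from h import *
q=np.load("q.npy"); im=bot.get_image("wrist"); cv2.imwrite("pics/w7.png",im)
S=bot.get_image("scene"); cv2.imwrite("pics/s7f.png",S)
cv2.imwrite("pics/s7.png",cv2.resize(cv2.convertScaleAbs(S[200:340,220:390],alpha=1.5),None,fx=4,fy=4,interpolation=cv2.INTER_CUBIC))
s=bot.read_state();print(s["time_s"],inv(q,s["eef_pos"]),s["contact_force"])
a=.24
pad=lambda a:[[.06-.11*np.cos(a)+.019*np.sin(a)+dx*np.cos(a),y,.114-.11*np.sin(a)+dx*-np.sin(a)*-1] for dx in(-.02,.02) for y in(-.1,-.07)]
for a in(0,.2,.24): print(a,np.round((proj("scene",w(q,pad(a)))-[220,200])*4,0).tolist())
for z in(.124,.098): print(z,(proj("scene",w(q,[0,.075,z]))-[220,200])*4)
E
```

```text
14.825 [[-0.20981768 -0.08550941  0.25022844]] [0.44174237 1.11670994 0.20511434]
0 [[178.0, 106.0], [233.0, 109.0], [167.0, 151.0], [223.0, 154.0]]
0.2 [[178.0, 151.0], [233.0, 154.0], [167.0, 184.0], [223.0, 187.0]]
0.24 [[178.0, 160.0], [233.0, 163.0], [167.0, 191.0], [223.0, 194.0]]
0.124 [[497.63683264 189.64113103]]
0.098 [[495.74807909 228.87205649]]
```

View pics/s7.png

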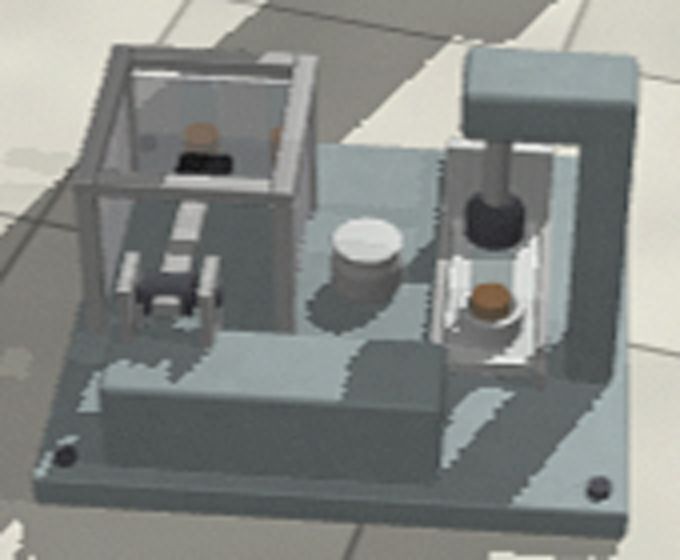

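View pics/w7.png

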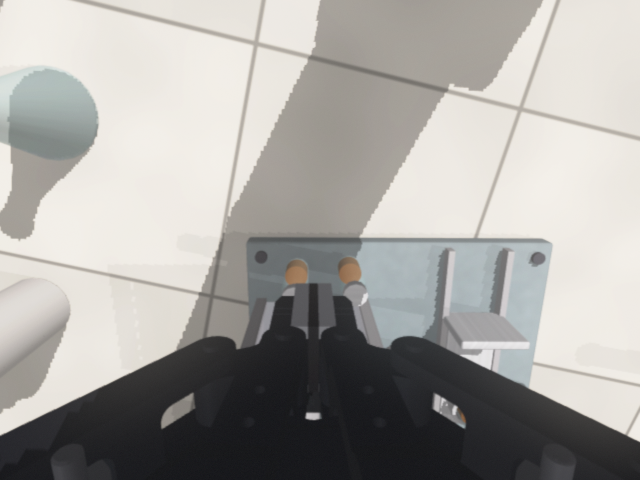

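View pics/s7f.png

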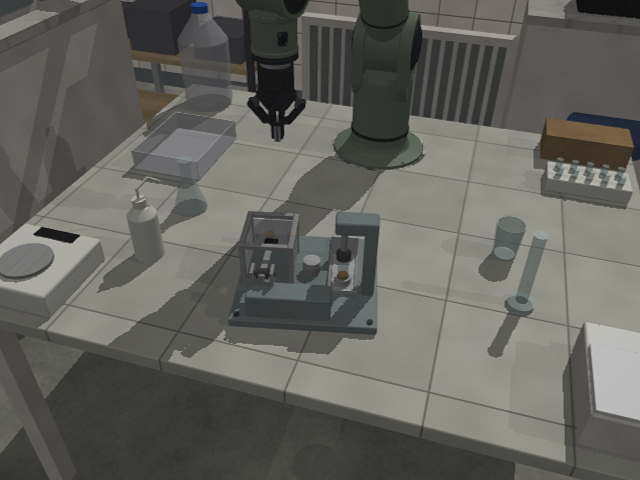

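```bash
python3 - <<'E'
import cv2,numpy as np
a=cv2.cvtColor(cv2.imread("pics/s3.png"),6).astype(float);b=cv2.cvtColor(cv2.imread("pics/s7.png"),6).astype(float)
for x in(482,490,498,506,514):
    pa=a[:,x-3:x+4].mean(1);pb=b[:,x-3:x+4].mean(1)
    print(x,[ (np.where(p[150:260]<75)[0][[0,-1]]+150).tolist() for p in(pa,pb)])
print(a[200:260:4,498],b[180:300:4,498])
o=np.hstack([cv2.imread("pics/s3.png")[120:330,430:580],cv2.imread("pics/s7.png")[120:330,430:580]])
cv2.imwrite("pics/cmp.png",cv2.resize(o,None,fx=2.5,fy=2.5))
E
```

```text
482 [[163, 213], [200, 246]]
490 [[171, 214], [206, 249]]
498 [[172, 214], [207, 249]]
506 [[173, 213], [205, 247]]
514 [[166, 213], [198, 244]]
[ 50.  51.  44.  48. 108. 132. 122. 122. 125. 113. 101. 102. 123. 126.
 122.] [ 92.  95.  95.  91.  92.  94.  88.  64.  50.  52.  54.  54.  50.  50.
  49.  45.  42.  58. 111. 129. 150. 162. 158. 158. 158. 158. 117.  97.
 102. 101.]
```

View pics/cmp.png

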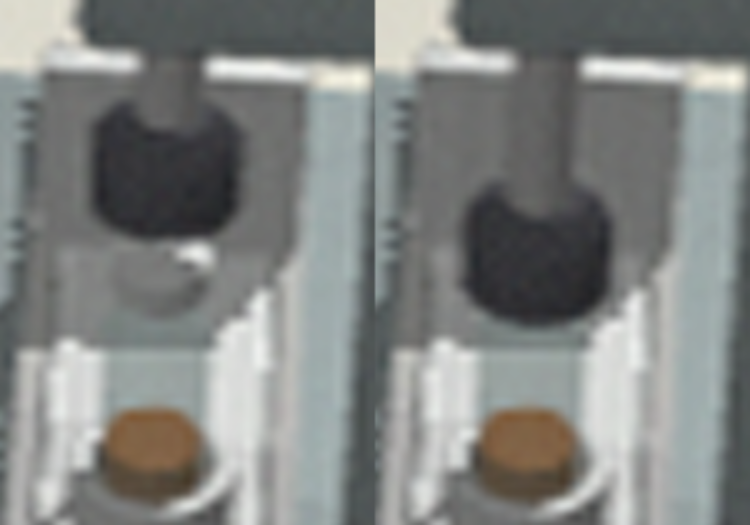

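```bash
python3 - <<'E'
from h import *
from scipy.optimize import brentq
q=np.load("q.npy")
t=np.linspace(0,2*np.pi,90)
def bot_(z): return ((proj("scene",w(q,np.c_[.016*np.cos(t),.075+.016*np.sin(t),0*t+z]))-[220-.375,200-.375])*4)[:,1].max()
for r in(214,249.5): print(r,brentq(lambda z:bot_(z)-r,.05,.15))
s=bot.read_state();print(s["contact_force"],s["time_s"])
# carriage plate front edge wrist
print(proj("wrist",w(q,[[-.098,.045,.082],[-.098,.105,.082],[-.17,.15,.02]])))
E
```

```text
214 0.12200864376309348
249.5 0.09855609443741763
[0.44174237 1.11670994 0.20511434] 14.825
[[462.25704833 339.74777931]
 [531.28653788 340.01207861]
 [554.99505705 240.90456429]]
```

```bash
python3 -c "
from workcell import bot
print(bot.job_done())"
```

```text
the job is handed in; nothing more can be done
None
```

The carriage is home under the crimping head, the lever is down, and I handed the job in at about 15 s of the 51 s allowed. The arm was clear of everything when I handed it in.

- **Carriage:** I pushed it with the shut fingers until its stop pushed back with about 27 N. The fingertips stopped moving at press x -110 mm. That fits the plate at its home position, -98 mm, plus the 11 mm half width of the fingers. The later pictures show the carriage still home and the vial upright.
- **Lever:** I went down through the middle of the window and pressed until the stop pushed back with about 48 N, at z about 88 mm. Then I backed straight out.
- **Crimping head:** After I withdrew, it measured 98.6 mm above the bench in the scene picture, against 98 mm expected with the lever fully down. It was at about 122 mm before.
- **Other items:** In the last scene and wrist pictures the guard, spare vials, cap tin and glassware stood where they were.

**Disagreements:**
- The force reading showed almost nothing while the lever was moving, so I confirmed its travel from the head's position in the pictures.
- The press position fitted from the top camera differed by up to about 3 pixels (some 7 mm) at the corners. I used the fit from the wrist camera, which was good to about 2 mm.

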